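Scan the brown envelope on the rooftop desk

ROBOT

A 6-joint arm with a two-finger parallel gripper is mounted at the origin on the work surface. World frame = base frame: x ahead of the robot, y to its left, z up, the work surface at z = 0. Lengths are in m, angles in rad, forces in N, time in s.
With the tool pointing down it reaches from about 0.3 to 0.875 m from the base axis. Payload 6.4 kg.
Tool frame: the origin (TCP) lies midway between the tips of the shut fingers; the grasp point (between the pads) lies env.pinch_z behind it (env.pinch_z is the distance from the TCP to the grasp point, in m); z points along the fingers, y is the line along which they close (so a half turn about z gives the same grasp; the last joint's range is limited). The gripper opens to 88 mm and grips with 3 to 60 N. Pads are 18 mm wide; open, the fingers measure 123 mm over their backs; the gripper's body (75 mm by 187 mm) begins 45 mm behind the grasp point.
Start: joints at [1.005, 0.181, 1.607, -0, 1.354, -0.206], TCP at [0.202, 0.538, 0.239] pointing down, gripper open.
Joint ranges: [-2.99, 2.99], [-0.89, 2.07], [0.3, 2.58], [-1.14, 4.28], [0, 2.63], [-3.12, 3.12]. Speed limits (rad/s): [2.57, 2.57, 3.01, 3.14, 3.14, 3.14].

INTERFACE

Orientations are given as a unit quaternion [x, y, z, w].
In Python, from cell import env, vision gives the robot as it stands.
- The arm moves only by the shell command python3 -m inch 'ROWS' [OPENING] [FORCE]. ROWS is JSON, a list that holds one entry, the list of rows, each a list of 4 numbers: the shift along the tool's x, y, z in mm, then the turn about the tool's z in degrees. In form: [[[dx, dy, dz, twist], ...]]. A call has 1 to 8 rows; each row is the pose to reach, as a shift and turn from the pose commanded when the call began, along the tool's axes at that moment; what a row does not reach only later rows make up. A row lasts 1/8 s, in which the tool goes at most 62.5 mm and 10.7 degrees, less where a joint would pass 70% of its speed; a pose out of reach is approached as far as the arm can. A call with a gripper value outside its range is refused whole. OPENING is the finger opening in mm, from 0 to 88.1, set as the call begins (- or left out, the last holds). The fingers move at their own pace and stop on an object; FORCE is the grip in N (left out, the last holds). Time passes only in rows, so rows that repeat a pose let the fingers close. It gives the time, the measured TCP pose, the force, the opening and the grip force at its end, in the units of the state.
- env.observe(): the state, without advancing time (a new reading comes with each control period).
- vision.camera(name): name is "scene" or "top"; returns a dict with "color" (420x560x3 uint8, red, green, blue), "range_z" (420x560 float32, m along the optical axis (not along the pixel's ray), 0 where there is no reading), "fx", "fy", "cx", "cy" (pixels), "k1" (the pictures are not rectified: a ray, as slopes to the right and down, at radius r is drawn at 1 + k1 r^2 times it, then the intrinsics apply), "pose" (4x4, takes a point from camera to world coordinates). Camera axes: x right, y up, looking along -z (the intrinsics and any distortion apply to the point x, -y, -z); pixel columns grow to the right and rows downward; lengths in m; the calibration is good to about 2 mm. A picture is of the moment at which its call begins.
- env.sign_off(): hands the job in; it is judged then, once.
The state is a dict: "time": time; "joint_pos": joint angles; "qvel": joint speeds; "joint_torque": joint torques, N m; "tool_pos": TCP position; "tcp_rot": TCP orientation; "contact_force": force on the tool from outside, world axes, zero at the start; "moment": the same for the moment, N m; "finger_gap": opening from 0.0 (shut) to 1.0 (fully open); "gripper_force": force on a finger pad.
Only numpy, scipy, OpenCV 4.12 (cv2) and the standard library are available. Lean on these libraries where they do the work, as an engineer would, in place of code of your own. Each camera call takes 0.05 s, during which the arm holds its last target. There are 200 camera calls.

TASK

Pick up the yellow barcode scanner by its black handle, aim its red window at the barcode on the brown envelope, square-on at the middle of the label and about 8 cm away, and hold it there dead still for at least two seconds. Then stand the scanner back on its feet in the middle of its grey rubber mat, lined up with the mat's long side, setting it down without dropping it, and let go. Do not touch the acrylic rack or the envelopes, and leave the mug, the stapler and the pencil sharpener where they are.

Things in the scene. Friction and masses are not known exactly. Their poses are not given: they have to be found in the camera images.
- scanner: Loose yellow and black barcode scanner, 0.26 kg, bridge-shaped, 199 x 62 x 99 mm. Origin: middle of its underside, at the soles; x from tail to head, z up. A level handle joins the tail leg (x about -85 mm) to the box-shaped head (x 10 to 100), whose window looks forward and down. It stands on a tail foot (x -100 to -64, 60 mm wide) and a strip under the head (x 45 to 67, 62 mm wide).
- scanner_grip (a point): Grip point: centre of the scanner's black handle bar, which runs along x, is 30 mm wide (y) and 26 mm tall (62 to 88 mm above the soles). It lies at (-30, 0, 75) mm in the scanner's frame, close to the balance point; axes as the scanner's. Free of obstacles from x -70 to +8.
- scanner_eye (a point): Centre of the scanner's red window, at (79.1, 0, 23.7) mm in the scanner's frame, so (109.1, 0, -51.3) mm from the grip point along the scanner's axes. Site x is the line of sight: 50 degrees down from the scanner's x, so a scanner held level and facing the rack from its front looks square-on at a label. Site y: the scanner's y.
- brown_label (a point): Middle of the face of the barcode label (white, black bars, 92 mm wide, 50 mm up the slope) on the brown padded envelope (135 x 152 x 8 mm), which is fixed in either of the rack's slots. This is the one to scan. Site z: outward normal, leaning 40 degrees from vertical towards the rack's front (-x of the rack); point x: up the slope; point y: across.
- blue_label (a point): Middle of the face of the barcode label (white, black bars, 92 mm wide, 50 mm up the slope) on the light blue padded envelope (135 x 152 x 8 mm), which is fixed in either of the rack's slots. A bystander. Site z: outward normal, leaning 40 degrees from vertical towards the rack's front (-x of the rack); point x: up the slope; point y: across.
- rack: Clear acrylic sorter with a sloping back, fixed to the desk: 200 mm deep (x), 330 mm wide (y), about 125 mm high. Origin: centre of its underside. Its front is -x; the back slopes up towards +x at 40 degrees above level. Two slots side by side, centred at y = -81 and +81 mm, between ribs 18 mm high. Nothing may touch it.
- mat: Grey rubber mat fixed flat on the desk, 270 mm (x, long) by 140 mm (y) by 4 mm thick. Origin: centre of its underside, on the desk; top face 4 mm higher. The scanner starts on it, somewhat askew.
- mug: Blue ceramic mug, loose, on a round slate coaster (110 mm wide, 6 mm thick): 82 mm wide, 95 mm tall, handle at +y. Origin: centre of its underside. To be left alone.
- stapler_center (a point): Centre of the loose black stapler, 150 x 36 x 55 mm, lying along its x, 27 mm above its underside. To be left alone.
- sharpener_center (a point): Centre of the loose steel desk pencil sharpener, 88 x 60 x 82 mm, 41 mm above its underside. To be left alone.
Not all that is in view belongs to the job. What is shaped like the scanner but turquoise is not meant.

How it is judged:
On the way:
1. held scanner sights within 15 mm each way of the brown label's middle, within 0.25 rad of square, window 55 to 115 mm off, still (under 0.03 m/s, 0.15 rad/s), for 2 s (x of brown_label in the frame of scanner_eye between 0.055 and 0.115 m and y of brown_label in the frame of scanner_eye between -0.015 and 0.015 m and z of brown_label in the frame of scanner_eye between -0.015 and 0.015 m and angle between the x axis of scanner_eye and the z axis of brown_label, either way round below 0.25 rad and z of scanner_eye in the frame of brown_label above 0.04 m and contact force between the fingers and scanner above 1 N and linear speed of scanner below 0.03 m/s and angular speed of scanner below 0.15 rad/s), for 2 s.
At the end, for the whole second after the job is handed in: the scanner stands upright on its feet on the mat (tilt under 0.1 rad), its origin within 35 mm along and 30 mm across of the mat's middle, its length within 0.2 rad of the mat's long side (either way round), at rest and released (z of scanner_grip in the frame of mat between 0.072 and 0.086 m and x of scanner in the frame of mat between -0.035 and 0.035 m and y of scanner in the frame of mat between -0.03 and 0.03 m and angle between the x axis of scanner and the x axis of mat, either way round below 0.2 rad and angle between scanner_grip's own z axis and vertical below 0.1 rad and linear speed of scanner below 0.02 m/s and angular speed of scanner below 0.1 rad/s); the robot touches nothing.
It fails at once if the scanner is let fall (over 0.4 m/s with no finger on it) (contact force between the fingers and scanner below 0.3 N and linear speed of scanner above 0.4 m/s).
It fails at once if the rack or an envelope is touched (over 1 N) (contact force between any of rack, brown, blue and anything else above 1 N).
It fails at once if mug, stapler or sharpener moved more than 20 mm (distance of any of mug, stapler_center, sharpener_center from where it was at the start of the episode above 0.02 m).
It also fails if it takes over 56 s, if anything falls off the work surface, if the arm or the gripper's body presses on something with over 40 N, if the wrist force passes 120 N, or if a joint passes its speed limit or range.

## Working session

There is one attempt and no reset: what is moved stays moved. The work goes in short steps, Python scripts to look and compute and a shell command to move; the robot and the scene stay as the last step left them, time stands still between calls to the robot, and variables do not carry over. Pictures are saved under pics/ and viewed, at most 10 in all, crops included, and the job is handed in when it is done.

```bash
ls; mkdir -p pics; cat > h.py <<'E'
import numpy as np, cv2
from cell import env, vision
def cam(n):
    c=vision.camera(n); c['color']=np.array(c['color']); return c
def rays(c,uv):
    K=np.array([[c['fx'],0,c['cx']],[0,c['fy'],c['cy']],[0,0,1.]])
    p=cv2.undistortPoints(np.array(uv,float).reshape(-1,1,2),K,np.array([c['k1'],0,0,0.])).reshape(-1,2)
    return np.c_[p[:,0],-p[:,1],-np.ones(len(p))]
def onplane(c,uv,z):
    P=np.array(c['pose']); d=rays(c,uv)@P[:3,:3].T; o=P[:3,3]
    return o+d*((z-o[2])/d[:,2])[:,None]
def bydepth(c,uv):
    uv=np.array(uv).reshape(-1,2); P=np.array(c['pose']); r=c['range_z'][uv[:,1].astype(int),uv[:,0].astype(int)]
    return (rays(c,uv)*r[:,None])@P[:3,:3].T+P[:3,3], r
def save(c,f,box=None,s=1):
    im=c['color'][:,:,::-1]
    if box: x0,y0,x1,y1=box; im=im[y0:y1,x0:x1]
    cv2.imwrite(f,cv2.resize(im,None,fx=s,fy=s,interpolation=cv2.INTER_CUBIC))
E
python3 - <<'E'
from h import *
s=env.observe(); print(s['tool_pos'],s['tcp_rot'],env.pinch_z,s['time'])
a=cam('scene');b=cam('top')
im=np.vstack([a['color'],b['color']])[:,:,::-1]
save(a,'pics/a.png');save(b,'pics/b.png')
for c in(a,b): print(np.round(c['pose'],3),c['fx'],c['k1'])
E
```

```text
pics
[0.20215627 0.53773692 0.23783879] [ 1.78955172e-01  9.83856867e-01 -7.82218274e-04 -3.16950285e-04] 0.0187 0.0
[[ 0.496 -0.746  0.444  1.133]
 [ 0.868  0.419 -0.265 -0.424]
 [ 0.012  0.517  0.856  1.243]
 [ 0.     0.     0.     1.   ]] 457.15602694670133 0.003137593417587077
[[ 0.026  0.98  -0.198  0.286]
 [-1.     0.028  0.005 -0.084]
 [ 0.011  0.198  0.98   1.417]
 [ 0.     0.     0.     1.   ]] 464.9702369678279 -0.06998115278496027
```

View pics/b.png

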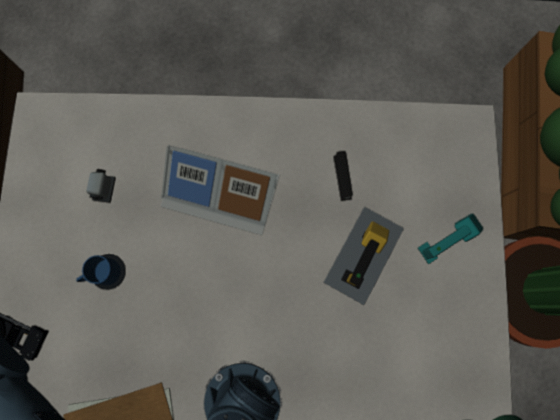

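View pics/a.png

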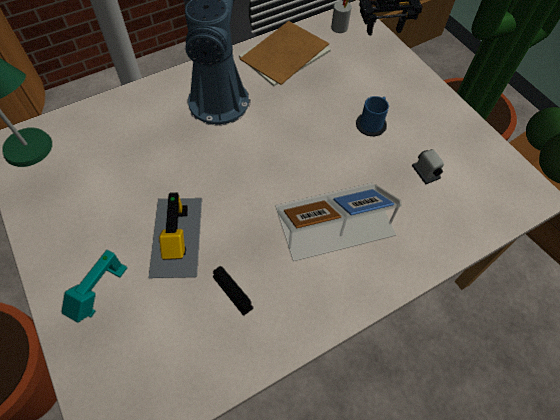

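Top view: yellow scanner on the grey mat, head at about (375,235) and tail at (352,280). The turquoise look-alike is at (450,240). The rack is at (220,190), with blue left (195,175) and brown right (245,190). The scanner meant is the yellow one at (367,255), because it stands on the mat; the label meant is the one at (245,186), on brown. I'll measure and confirm with one crop.

```bash
cat > m.py <<'E'
from h import *
def big(m):
    n,l,st,ce=cv2.connectedComponentsWithStats(m.astype(np.uint8)); i=1+np.argmax(st[1:,4]); return l==i
def ang(v): return np.degrees(np.arctan2(v[1],v[0]))
if __name__=='__main__':
    b=cam('top'); save(b,'pics/c.png',(150,130,410,315),3)
    hsv=cv2.cvtColor(b['color'],cv2.COLOR_RGB2HSV); H,S,V=cv2.split(hsv)
    roi=np.zeros(H.shape,bool); roi[203:310,318:410]=1
    yy=roi&(H>18)&(H<32)&(S>150)&(V>80)
    bright=b['color'].astype(int).sum(2)
    print('mat px',b['color'][215,367],'desk',b['color'][300,300],'black',b['color'][262,363],'label',b['color'][186,245],'brown',b['color'][205,240])
    m=roi&(bright<bright[300,300]*0.8)
    m=big(m); cn=max(cv2.findContours(m.astype(np.uint8),0,1)[0],key=cv2.contourArea)
    bx=cv2.boxPoints(cv2.minAreaRect(cv2.convexHull(cn))); q=onplane(b,bx,0.004)
    print('mat',bx.round(1).tolist(),q.mean(0).round(4),[(np.linalg.norm(q[i]-q[i-1]).round(4),ang(q[i]-q[i-1]).round(1)) for i in range(2)])
    y=big(yy); v,u=np.nonzero(y); p,r=bydepth(b,np.c_[u,v]); ok=(r>0)&(p[:,2]>.08)
    print('head top',p[ok].mean(0).round(4),ok.sum(),p[:,2].max())
    k=roi&(bright<bright[215,367]*0.6); v,u=np.nonzero(k); p,r=bydepth(b,np.c_[u,v]); ok=(r>0)&(p[:,2]>.08)&(p[:,2]<.105)
    pp=p[ok]; print('handle',pp.mean(0).round(4),ok.sum()); 
    w,V2=np.linalg.eigh(np.cov(pp[:,:2].T)); print('axis',ang(V2[:,1]).round(1),np.ptp((pp[:,:2]-pp[:,:2].mean(0))@V2,axis=0))
    # all scanner tall points
    v,u=np.mgrid[203:310,318:410].reshape(2,-1); p,r=bydepth(b,np.c_[u,v]); ok=(r>0)&(p[:,2]>.07); pp=p[ok][:,:2]
    R=cv2.minAreaRect((pp*1000).astype(np.float32)); print('tall',R, [ang(e) for e in np.diff(cv2.boxPoints(R),axis=0)[:2]])
    # brown envelope & label
    br=big((H<18)&(S>90)&(V>40)&(np.mgrid[0:420,0:560][0]<235)&(np.abs(np.mgrid[0:420,0:560][1]-245)<40))
    hull=cv2.convexHull(max(cv2.findContours(br.astype(np.uint8),0,1)[0],key=cv2.contourArea))
    e=cv2.boxPoints(cv2.minAreaRect(hull)); print('env box',e.round(1).tolist())
    ins=cv2.fillConvexPoly(np.zeros(H.shape,np.uint8),hull,1)>0
    lab=big(ins&(S<60)&(V>110)); lh=cv2.convexHull(max(cv2.findContours(lab.astype(np.uint8),0,1)[0],key=cv2.contourArea))
    L=cv2.boxPoints(cv2.minAreaRect(lh)); print('label px',L.round(1).tolist(),L.mean(0))
    v,u=np.nonzero(ins); p,r=bydepth(b,np.c_[u,v]); p=p[r>0]; c0=np.median(p,0); A=np.c_[p[:,:2],np.ones(len(p))]
    co=np.linalg.lstsq(A,p[:,2],rcond=None)[0]
    res=np.abs(A@co-p[:,2]); g=res<.006; co=np.linalg.lstsq(A[g],p[g,2],rcond=None)[0]
    n=np.array([-co[0],-co[1],1]);n/=np.linalg.norm(n); print('normal',n.round(3),'tilt',np.degrees(np.arccos(n[2])).round(1),'az',ang(n).round(1),'res',res.mean())
    P=np.array(b['pose']);d=rays(b,np.r_[L,[L.mean(0)],e])@P[:3,:3].T;o=P[:3,3]
    t=(co[2]+co[:2]@o[:2]-o[2])/(d[:,2]-d[:,:2]@co[:2]); X=o+d*t[:,None]
    print('label corners',X.round(4).tolist()); print('lens',[(np.linalg.norm(X[i+1]-X[i]).round(4),ang(X[i+1]-X[i]).round(1)) for i in (0,1,2,5,6,7)])
    print('envelope center',X[5:].mean(0).round(4))
E
python3 m.py
```

```text
mat px [63 68 69] desk [115 113 107] black [20 19 20] label [72 74 71] brown [70 49 30]
mat [[322.3999938964844, 282.8999938964844], [364.1000061035156, 205.89999389648438], [405.20001220703125, 228.1999969482422], [363.6000061035156, 305.20001220703125]] [ 0.4362 -0.3562  0.004 ] [(np.float64(0.1396), np.float64(63.0)), (np.float64(0.2729), np.float64(-28.0))]
head top [ 0.4775 -0.3705  0.0932] 204 1.417471860849069
handle [ 0.4069 -0.3385  0.0911] 495
axis 153.2 [0.03147283 0.13763669]
tall ((428.1734313964844, -350.19781494140625), (63.13947296142578, 182.275634765625), 63.554447174072266) [np.float32(-26.445538), np.float32(63.55448)]
env box [[215.10000610351562, 208.8000030517578], [226.0, 165.0], [270.0, 176.0], [259.1000061035156, 219.8000030517578]]
label px [[239.0, 180.0], [248.0, 172.60000610351562], [263.70001220703125, 191.6999969482422], [254.6999969482422, 199.10000610351562]] [251.33817 185.83914]
normal [-0.626  0.157  0.764] tilt 40.2 az 165.9 res 0.0026815444921077817
label corners [[0.6354, 0.0276, 0.1016], [0.6529, 0.001, 0.1214], [0.6048, -0.0454, 0.0915], [0.5864, -0.0189, 0.071], [0.6201, -0.0089, 0.0965], [0.5626, 0.1031, 0.0264], [0.673, 0.0652, 0.1247], [0.6432, -0.0631, 0.1266], [0.5319, -0.0324, 0.029]]
lens [(np.float64(0.0376), np.float64(-56.7)), (np.float64(0.0732), np.float64(-136.1)), (np.float64(0.0382), np.float64(124.7)), (np.float64(0.1526), np.float64(-19.0)), (np.float64(0.1317), np.float64(-103.1)), (np.float64(0.1511), np.float64(164.6))]
envelope center [0.6027 0.0182 0.0767]
```

View pics/c.png

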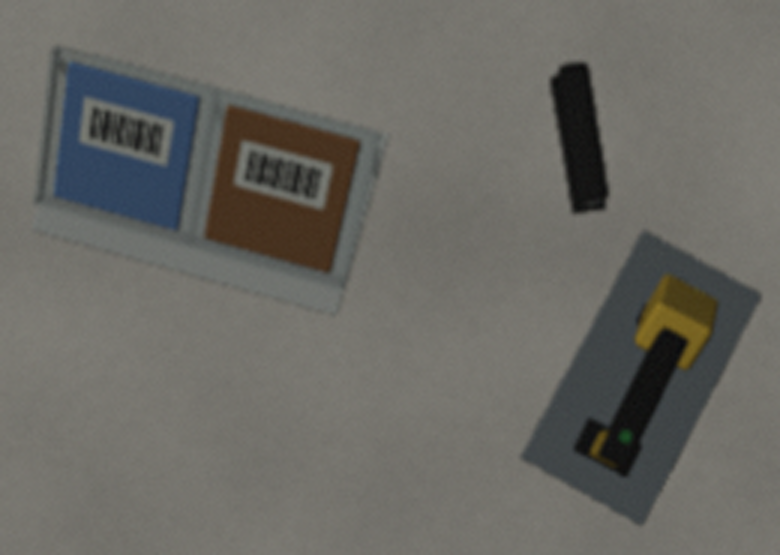

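Crop confirms the targets. The yellow and black scanner on the mat has its head at crop (675,320) and handle (675,335)–(622,455). The brown envelope's label is at crop (282,174), so full-picture pixel (244,188). Next I'll refine both from line ends.

```bash
cat >> h.py <<'E'
from scipy.spatial.transform import Rotation as Ro
def go(xyz,head):
    "mm shift in tool axes and twist so that TCP reaches xyz with tool x at heading (deg)"
    s=env.observe(); R=Ro.from_quat(s['tcp_rot']).as_matrix()
    d=R.T@(np.array(xyz)-s['tool_pos'])*1000; cur=np.degrees(np.arctan2(R[1,0],R[0,0]))
    tw=(cur-head+180)%360-180; print('t',round(s['time'],2),'go',d.round(1),'twist',round(tw,1),'cur head',round(cur,1))
E
python3 - <<'E'
from m import *
b=cam('top'); f=lambda *p:np.array(p)/3.+[150,130]
hd=onplane(b,[f(675,335),f(620,462)],.092); print('handle ends',hd.round(4),ang(hd[0]-hd[1]))
h=(hd[0]-hd[1]);
# dark mask & handle sides
C=b['color'].astype(int).sum(2); v,u=np.nonzero(C[235:290,335:400]<105); P=onplane(b,np.c_[u+335,v+235],.092)
print(len(P))
for x in np.arange(.35,.47,.01):
    q=P[abs(P[:,0]-x)<.005]
    if len(q): print(x.round(3),len(q),q[:,1].min().round(4),q[:,1].mean().round(4),q[:,1].max().round(4))
def onpl(uv,co):
    T=np.array(b['pose']);d=rays(b,uv)@T[:3,:3].T;o=T[:3,3]
    t=(co[2]+co[:2]@o[:2]-o[2])/(d[:,2]-d[:,:2]@co[:2]); return o+d*t[:,None]
e=np.array([f(228,105),f(360,140),f(333,272),f(205,240)]); l=np.array([f(238,140),f(333,158),f(326,210),f(233,187)])
m=cv2.fillConvexPoly(np.zeros((420,560),np.uint8),((e-e.mean(0))*.85+e.mean(0)).astype(np.int32),1)
v,u=np.nonzero(m); p,r=bydepth(b,np.c_[u,v]);p=p[r>0]; A=np.c_[p[:,:2],np.ones(len(p))]
g=np.ones(len(p),bool)
for _ in range(4): co=np.linalg.lstsq(A[g],p[g,2],rcond=None)[0]; g=abs(A@co-p[:,2])<.008
n=np.r_[-co[:2],1];n/=np.linalg.norm(n);print('n',n.round(3),np.degrees(np.arccos(n[2])),ang(n))
E_=onpl(e,co);L=onpl(l,co)
print('env',E_.round(4).tolist(),[(np.linalg.norm(E_[i]-E_[i-1]).round(4),ang(E_[i]-E_[i-1]).round(1)) for i in range(4)])
print('lab',L.mean(0).round(4),[(np.linalg.norm(L[i]-L[i-1]).round(4),ang(L[i]-L[i-1]).round(1)) for i in range(4)])
E
```

```text
handle ends [[ 0.4659 -0.3709  0.092 ]
 [ 0.3438 -0.3172  0.092 ]] -23.73402827528552
580
0.35 49 -0.3295 -0.3091 -0.2783
0.36 60 -0.3353 -0.3082 -0.2754
0.37 54 -0.3354 -0.306 -0.2783
0.38 54 -0.3412 -0.317 -0.2839
0.39 42 -0.347 -0.3283 -0.3125
0.4 42 -0.3528 -0.3358 -0.3183
0.41 38 -0.3558 -0.3384 -0.3212
0.42 46 -0.3617 -0.345 -0.327
0.43 35 -0.3676 -0.3502 -0.3329
0.44 47 -0.3706 -0.3542 -0.3358
0.45 34 -0.3765 -0.3595 -0.3417
0.46 40 -0.3795 -0.3637 -0.3475
n [-0.627  0.16   0.763] 40.28140444459741 165.70866973744467
env [[0.673, 0.0652, 0.1248], [0.6414, -0.0631, 0.1257], [0.5294, -0.0384, 0.0285], [0.5593, 0.093, 0.0255]] [(np.float64(0.1535), np.float64(-13.7)), (np.float64(0.1321), np.float64(-103.8)), (np.float64(0.1504), np.float64(167.6)), (np.float64(0.1348), np.float64(77.2))]
lab [0.6151 0.0126 0.0882] [(np.float64(0.052), np.float64(-9.0)), (np.float64(0.0951), np.float64(-100.3)), (np.float64(0.0576), np.float64(171.6)), (np.float64(0.0956), np.float64(77.2))]
```

```bash
python3 - <<'E'
from m import *
s=np.array([np.cos(np.radians(-25)),np.sin(np.radians(-25))]); t=np.array([-s[1],s[0]]); o=np.array([.43,-.350])
for n,box in(('top',(318,203,410,310)),('scene',(145,185,210,285))):
    c=cam(n); x0,y0,x1,y1=box; v,u=np.mgrid[y0:y1,x0:x1].reshape(2,-1); p,r=bydepth(c,np.c_[u,v]); ok=(r>0)&(p[:,2]>.02); p=p[ok]; col=c['color'][v,u][ok].astype(int)
    a=(p[:,:2]-o)@s; l=(p[:,:2]-o)@t; ye=(col[:,0]-col[:,2])>35
    print(n)
    for k in np.arange(-.1,.15,.01):
        g=abs(a-k)<.005
        if g.any(): print(k.round(2),g.sum(),'z',np.percentile(p[g,2],[5,50,95]).round(3),'lat',np.percentile(l[g],[3,50,97]).round(3),'yel',ye[g].mean().round(2))
E
```

```text
top
-0.09 50 z [0.032 0.084 0.094] lat [-0.01   0.004  0.016] yel 0.14
-0.08 51 z [0.028 0.089 0.095] lat [-0.018  0.006  0.017] yel 0.2
-0.07 48 z [0.022 0.089 0.095] lat [-0.012  0.006  0.021] yel 0.1
-0.06 43 z [0.083 0.09  0.096] lat [-0.013  0.003  0.016] yel 0.0
-0.05 41 z [0.084 0.09  0.095] lat [-0.013  0.002  0.015] yel 0.0
-0.04 37 z [0.081 0.091 0.095] lat [-0.013  0.002  0.015] yel 0.0
-0.03 39 z [0.086 0.09  0.096] lat [-0.013  0.002  0.015] yel 0.0
-0.02 38 z [0.086 0.091 0.098] lat [-0.013  0.002  0.015] yel 0.0
-0.01 40 z [0.085 0.091 0.095] lat [-0.013  0.001  0.015] yel 0.0
-0.0 38 z [0.084 0.091 0.096] lat [-0.014  0.001  0.015] yel 0.0
0.01 37 z [0.083 0.091 0.093] lat [-0.013  0.002  0.014] yel 0.0
0.02 53 z [0.07  0.09  0.094] lat [-0.026  0.     0.021] yel 0.28
0.03 79 z [0.072 0.083 0.095] lat [-0.03   0.003  0.028] yel 0.53
0.04 78 z [0.076 0.088 0.094] lat [-0.03   0.     0.029] yel 0.62
0.05 98 z [0.08  0.094 0.1  ] lat [-0.031  0.001  0.029] yel 0.96
0.06 77 z [0.067 0.098 0.103] lat [-0.03   0.001  0.029] yel 0.96
0.07 54 z [0.053 0.091 0.096] lat [-0.03 
[... 972 characters left out ...]
 0.096] lat [-0.013  0.001  0.014] yel 0.0
0.02 35 z [0.074 0.091 0.095] lat [-0.025  0.001  0.013] yel 0.09
0.03 57 z [0.072 0.09  0.096] lat [-0.025  0.004  0.028] yel 0.35
0.04 53 z [0.072 0.091 0.097] lat [-0.028  0.002  0.028] yel 0.45
0.05 52 z [0.058 0.095 0.1  ] lat [-0.029  0.005  0.028] yel 0.92
0.06 96 z [0.056 0.098 0.103] lat [-0.033  0.002  0.028] yel 1.0
0.07 125 z [0.051 0.089 0.098] lat [-0.031  0.     0.028] yel 0.98
0.08 127 z [0.063 0.078 0.088] lat [-0.031 -0.     0.028] yel 1.0
0.09 105 z [0.057 0.065 0.073] lat [-0.032 -0.001  0.027] yel 1.0
0.1 121 z [0.045 0.055 0.064] lat [-0.031 -0.003  0.025] yel 0.95
0.11 2 z [0.047 0.05  0.052] lat [-0.013  0.004  0.02 ] yel 0.5
```

```bash
python3 - <<'E'
from h import *
go([.42,.20,.24],159.4); go([.4105,-.3398,.20],155); go([.4105,-.3398,.060],155)
E
```

```text
t 0.3 go [-322.7 -239.8   -1.5] twist -0.0 cur head 159.4
t 0.3 go [-503.9 -748.4   38.8] twist 4.4 cur head 159.4
t 0.3 go [-503.9 -748.3  178.8] twist 4.4 cur head 159.4
```

```bash
python3 -m inch '[[[-50,-37,0,0],[-100,-74,0,0],[-145,-110,0,0],[-190,-150,0,0],[-230,-195,0,0],[-265,-240,0,0],[-300,-290,0,0],[-330,-340,0,0]]]' 80
python3 -m inch '[[[-25,-50,5,1],[-50,-100,10,2],[-75,-150,15,3],[-95,-205,20,4],[-120,-260,25,4.4],[-145,-320,30,4.4],[-165,-370,35,4.4],[-174,-400,39,4.4]]]'
python3 - <<'E'
from h import *
go([.4105,-.3398,.20],155); go([.4105,-.3398,.060],155)
E
```

```text
time: 1.3
tool_pos: [0.3919, 0.1019, 0.239]
tcp_rot: [0.179, 0.984, 0.0, 0.001]
contact_force: [0.2, -0.4, 0.5]
finger_gap: 0.91
gripper_force: 0.0
time: 2.3
tool_pos: [0.4132, -0.3347, 0.1994]
tcp_rot: [0.218, 0.976, -0.0, 0.0]
contact_force: [0.2, 0.3, 0.5]
finger_gap: 0.908
gripper_force: 0.0
t 2.3 go [ 0.3 -5.7 -0.6] twist -0.1 cur head 154.9
t 2.3 go [  0.3  -5.7 139.4] twist -0.1 cur head 154.9
```

```bash
python3 -m inch '[[[0,-7,10,0],[0,-7,40,0],[0,-7,70,0],[0,-7,100,0],[0,-7,125,0],[0,-7,139,0],[0,-7,139,0],[0,-7,139,0]]]'
python3 - <<'E'
from h import *
go([.4105,-.3398,.060],155); c=cam('scene'); save(c,'pics/d.png',(110,140,270,300),3.5)
E
```

```text
time: 3.3
tool_pos: [0.4112, -0.3385, 0.0617]
tcp_rot: [0.216, 0.976, -0.0, 0.001]
contact_force: [0.2, 0.4, -0.1]
finger_gap: 0.908
gripper_force: 0.0
t 3.3 go [ 0.1 -1.5  1.7] twist 0.0 cur head 155.0
```

View pics/d.png

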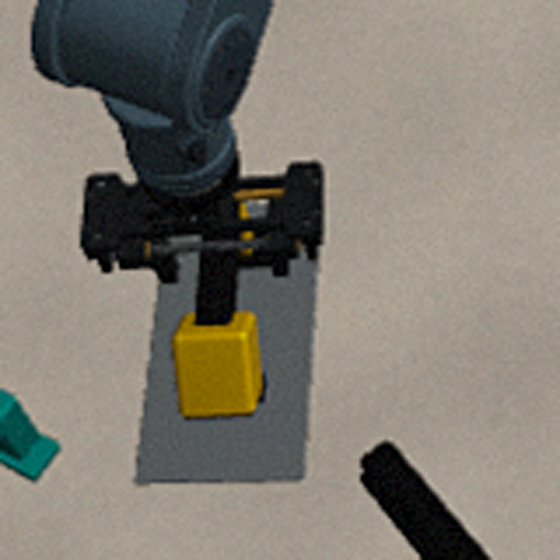

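The picture shows the fingers straddling the black handle (crop (215,285)) behind the yellow head (220,370). Closing.

```bash
python3 -m inch '[[[0,-1,1,0],[0,-1,1,0],[0,-1,1,0],[0,-1,1,0],[0,-1,1,0],[0,-1,1,0],[0,-1,1,0],[0,-1,1,0]]]' 0 30
python3 -m inch '[[[0,0,-5,0],[0,0,-15,0],[0,0,-35,0],[0,0,-55,0],[0,0,-80,0],[0,0,-105,0],[0,0,-120,0],[0,0,-120,0]]]'
python3 - <<'E'
from h import *
s=np.array([np.cos(np.radians(-14.2)),np.sin(np.radians(-14.2)),0]); n=np.array([-.627,.160,.763]); L=np.array([.6151,.0126,.0882])
eye=L+.08*n; g=eye-.1091*s+[0,0,.0513]; print(eye,g); g[2]-=.0187
go(g,165.8); go(g-.1*s+[0,0,.03],165.8)
E
```

```text
time: 4.35
tool_pos: [0.4103, -0.3393, 0.0598]
tcp_rot: [0.217, 0.976, -0.0, 0.0]
contact_force: [-0.5, -1.6, -0.1]
finger_gap: 0.337
gripper_force: 29.8
time: 5.35
tool_pos: [0.4107, -0.3396, 0.181]
tcp_rot: [0.217, 0.976, -0.001, 0.001]
contact_force: [0.8, 0.5, -2.2]
finger_gap: 0.34
gripper_force: 29.8
[0.56494 0.0254  0.14924] [0.45917351 0.05216304 0.20054   ]
t 5.35 go [121.7 375.5  -1.6] twist -10.8 cur head 155.0
t 5.35 go [219.9 356.7 -31.7] twist -10.8 cur head 155.0
```

Grasped and lifted (30 N). Moving to a standoff in front of the rack.

```bash
python3 -m inch '[[[15,20,-5,0],[45,60,-15,-1],[75,105,-22,-3],[105,150,-30,-5],[135,200,-32,-7],[160,245,-32,-9],[180,280,-32,-10],[195,305,-32,-10.8]]]'
python3 -m inch '[[[10,20,0,0],[17,35,0,0],[20,45,0,0],[20,50,0,0],[20,50,0,0],[20,50,0,0],[20,50,0,0],[20,50,0,0]]]'
cat > chk.py <<'E'
from m import *
st=env.observe(); R=Ro.from_quat(st['tcp_rot']).as_matrix(); h0=ang(-R[:2,0]); tp=np.array(st['tool_pos']); g=tp+[0,0,.0187]
s=np.array([np.cos(np.radians(h0)),np.sin(np.radians(h0))]); t=np.array([-s[1],s[0]]); print('tool head',h0,'grip pt',g)
for n in('top','scene'):
    c=cam(n); v,u=np.mgrid[0:420,0:560].reshape(2,-1); p,r=bydepth(c,np.c_[u,v]); col=c['color'][v,u].astype(int)
    a=(p[:,:2]-g[:2])@s; l=(p[:,:2]-g[:2])@t; z=p[:,2]-g[2]
    hs=cv2.cvtColor(c['color'],cv2.COLOR_RGB2HSV)[v,u]
    k=(r>0)&(abs(a-.07)<.09)&(abs(l)<.06)&(abs(z)<.1)&(hs[:,0]>17)&(hs[:,0]<33)&(hs[:,1]>140)&(hs[:,2]>50)&(a>.02)
    print(n,k.sum(),'a',np.percentile(a[k],[2,98]).round(4),'lat',np.percentile(l[k],[2,50,98]).round(4),'ztop',np.percentile(z[k],[50,95,98]).round(4))
    kk=k&(abs(a-.06)<.04); f=np.polyfit
    for lo in np.arange(.03,.15,.01):
        q=k&(abs(a-lo)<.005)
        if q.sum()>5: print(lo.round(2),q.sum(),'z',np.median(z[q]).round(4),'lat',((np.percentile(l[q],3)+np.percentile(l[q],97))/2).round(4))
E
python3 chk.py; python3 - <<'E'
from h import *
a=cam('scene'); save(a,'pics/e.png',(190,80,410,280),3.4)
E
```

```text
time: 6.35
tool_pos: [0.3614, 0.0216, 0.2107]
tcp_rot: [0.123, 0.992, 0.0, -0.001]
contact_force: [0.2, 0.3, -2.3]
finger_gap: 0.339
gripper_force: 29.8
time: 7.35
tool_pos: [0.3555, 0.0729, 0.2117]
tcp_rot: [0.124, 0.992, -0.0, 0.0]
contact_force: [0.2, 0.1, -2.1]
finger_gap: 0.337
gripper_force: 29.8
tool head -14.248465535557601 grip pt [0.35546173 0.07286632 0.230449  ]
top 417 a [0.061  0.1219] lat [-0.0305 -0.0051  0.0238] ztop [0.0075 0.0223 0.0234]
0.06 12 z 0.0038 lat -0.0277
0.07 35 z 0.014 lat -0.0037
0.08 89 z 0.0203 lat -0.0026
0.09 77 z 0.0158 lat -0.003
0.1 73 z 0.0032 lat -0.0037
0.11 72 z -0.0088 lat -0.0038
0.12 57 z -0.0193 lat -0.0041
scene 603 a [0.0594 0.1266] lat [-0.0339 -0.0073  0.025 ] ztop [-0.0013  0.0216  0.0233]
0.05 8 z -0.0012 lat -0.0255
0.06 8 z 0.0064 lat -0.0062
0.07 23 z 0.0147 lat -0.006
0.08 57 z 0.0206 lat -0.0054
0.09 122 z 0.0137 lat -0.0042
0.1 122 z 0.0033 lat -0.0042
0.11 118 z -0.0088 lat -0.0051
0.12 115 z -0.021 lat -0.0048
0.13 28 z -0.0281 lat -0.0053
```

View pics/e.png

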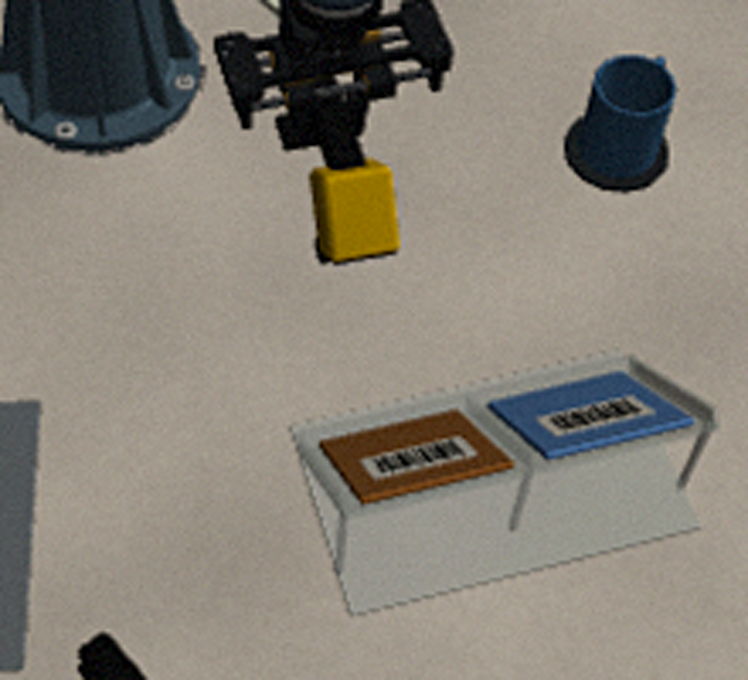

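The picture shows the scanner held level, with its head at crop (355,215). The brown label is at crop (419,459), so full-picture pixel (313,215). The head sits about 4 mm to the right (around 2.5° of yaw), so I'll turn it back. Cross-checking the label from this second view.

```bash
python3 - <<'E'
from h import *
a=cam('scene'); C=a['color']; hs=cv2.cvtColor(C,cv2.COLOR_RGB2HSV)
v,u=np.mgrid[205:225,285:345].reshape(2,-1)
brown=lambda:0
p,r=bydepth(a,np.c_[u,v]); n=np.array([-.627,.160,.763]); L=np.array([.6151,.0126,.0882])
poly=(np.array([[360,462],[462,437],[478,458],[380,480]])/3.4+[190,80])
m=cv2.fillConvexPoly(np.zeros(C.shape[:2],np.uint8),poly.round().astype(np.int32),1); v,u=np.nonzero(m); p,r=bydepth(a,np.c_[u,v])
print('depth mean',p[r>0].mean(0).round(4),'off plane',np.median((p[r>0]-L)@n))
T=np.array(a['pose']); d=rays(a,[poly.mean(0)])@T[:3,:3].T; o=T[:3,3]; X=o+d*((L-o)@n/(d@n))[:,None]; print('scene label',X)
L2=(L+X[0])/2; h=np.radians(-14.2); s=np.array([np.cos(h),np.sin(h),0]); eye=L2+.08*n; g=eye-.1091*s+[0,0,.0513-.0187]
print(L2,g); go(g,168.2)
E
```

```text
depth mean [0.6243 0.0109 0.098 ] off plane 0.001430354329821044
scene label [[0.62167482 0.01147088 0.09383967]]
[0.61838741 0.01203544 0.09101984] [0.46246092 0.05159848 0.18465984]
t 7.55 go [-109.     5.5   27.1] twist -2.4 cur head 165.8
```

```bash
python3 - <<'E'
from h import *
n=np.array([-.627,.160,.763]); L=np.array([.6151,.0126,.0882]); up=np.array([.740,-.19,.647]); ac=np.cross(n,up)
for nm,ce in(('top',(244,188)),('scene',(313,215))):
    c=cam(nm); x,y=ce; K=8; sub=cv2.resize(c['color'][y-22:y+22,x-30:x+30],None,fx=K,fy=K,interpolation=cv2.INTER_CUBIC)
    f=sub.astype(int); chroma=(f[:,:,0]-f[:,:,2])/(f.sum(2)+1)
    t,_=cv2.threshold(cv2.normalize(chroma.clip(0,.4),None,0,255,cv2.NORM_MINMAX).astype(np.uint8),0,255,cv2.THRESH_OTSU+1)
    m=(cv2.normalize(chroma.clip(0,.4),None,0,255,cv2.NORM_MINMAX)<t).astype(np.uint8)
    nn,l,st,cc=cv2.connectedComponentsWithStats(cv2.morphologyEx(m,cv2.MORPH_OPEN,np.ones((9,9))))
    i=l[22*K,30*K]; print(i,st[i])
    cn=max(cv2.findContours((l==i).astype(np.uint8),0,1)[0],key=cv2.contourArea); hull=cv2.convexHull(cn)
    q=cv2.approxPolyDP(hull,12,True)[:,0]; M=cv2.moments(hull); 
    px=lambda a:(np.array(a)+.5)/K-.5+[x-30,y-22]
    pts=np.vstack([px([[M['m10']/M['m00'],M['m01']/M['m00']]]),px(hull[:,0])])
    T=np.array(c['pose']); d=rays(c,pts)@T[:3,:3].T; o=T[:3,3]; X=o+d*((L-o)@n/(d@n))[:,None]
    e=np.c_[(X-L)@up,(X-L)@ac]*1000; print(nm,pts[0].round(1),'centroid up/across',e[0].round(1),'rect',cv2.minAreaRect(e[1:].astype(np.float32)))
    cv2.drawContours(sub,[hull],-1,(0,255,0),1); cv2.imwrite(f'pics/l_{nm}.png',sub[:,:,::-1])
a=cv2.imread('pics/l_top.png');b=cv2.imread('pics/l_scene.png'); cv2.imwrite('pics/l.png',cv2.resize(np.hstack([a,b]),(800,293)))
E
```

```text
3 [  109    85   268   188 33561]
top [243.9 187.8] centroid up/across [0.5 0.8] rect ((0.13389968872070312, 1.0571517944335938), (55.134986877441406, 96.40892791748047), 0.03616732358932495)
2 [  104   121   275   104 14814]
scene [312.5 214.1] centroid up/across [-0.2  0.1] rect ((-1.0704154968261719, 0.3958091735839844), (60.3720588684082, 95.29094696044922), 0.21442407369613647)
```

View pics/l.png

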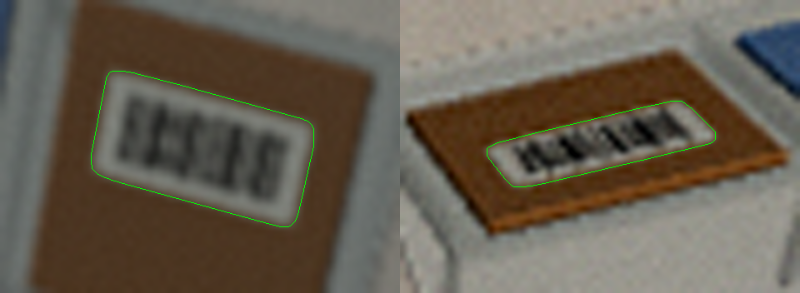

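Left (top) and right (scene): the outlines fit the brown envelope's white label. Both views agree within 1 mm on its middle, (0.615, 0.013, 0.088). Approaching.

```bash
python3 -m inch '[[[-10,1,3,-0.5],[-25,2,7,-1],[-45,3,13,-2],[-65,4,19,-2.4],[-83,5,24,-2.4],[-97,5,28,-2.4],[-104,5,30,-2.4],[-106,5,30,-2.4]]]'
python3 -m inch '[[[0,0,0,0],[0,0,0,0],[0,0,0,0],[0,0,0,0]]]'
python3 chk.py; python3 - <<'E'
from h import *
go([.4592,.0522,.1818],168.2)
a=cam('scene'); save(a,'pics/f.png',(220,120,400,270),4)
E
```

```text
time: 8.65
tool_pos: [0.4594, 0.0519, 0.1815]
tcp_rot: [0.103, 0.995, 0.0, -0.0]
contact_force: [-0.6, 0.4, -1.9]
finger_gap: 0.337
gripper_force: 29.8
time: 9.15
tool_pos: [0.4593, 0.052, 0.1819]
tcp_rot: [0.103, 0.995, -0.0, 0.0]
contact_force: [0.2, 0.2, -2.1]
finger_gap: 0.339
gripper_force: 29.8
tool head -11.80847870907476 grip pt [0.45932964 0.05199137 0.20057989]
top 96 a [0.0988 0.1232] lat [-0.0313 -0.0015  0.026 ] ztop [-0.0136  0.0015  0.0049]
0.1 9 z 0.0013 lat -0.0057
0.11 41 z -0.0095 lat -0.0024
0.12 46 z -0.0196 lat -0.0034
scene 637 a [0.0579 0.1266] lat [-0.0344 -0.009   0.0235] ztop [-0.0007  0.021   0.0224]
0.06 20 z 0.0041 lat -0.006
0.07 33 z 0.0138 lat -0.0062
0.08 69 z 0.0202 lat -0.0055
0.09 128 z 0.0142 lat -0.0053
0.1 122 z 0.0024 lat -0.0055
0.11 119 z -0.0087 lat -0.0057
0.12 109 z -0.0207 lat -0.006
0.13 30 z -0.0269 lat -0.0033
t 9.25 go [0.2 0.2 0. ] twist -0.0 cur head 168.2
```

View pics/f.png

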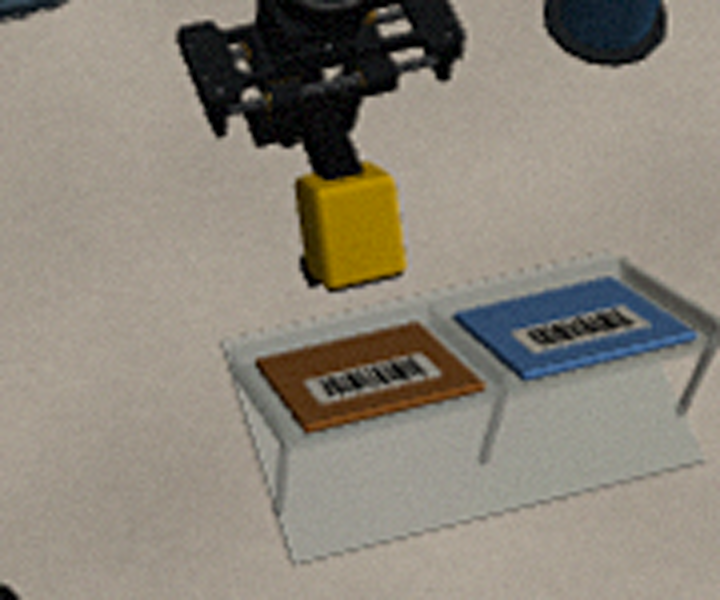

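The picture shows the yellow head squarely in front of the brown label (crop (370,378)) and clear of the rack. The head's lateral position relative to the planned axis is under 1 mm off. Holding.

```bash
for i in 1 2 3; do python3 -m inch '[[[0,0,0,0],[0,0,0,0],[0,0,0,0],[0,0,0,0],[0,0,0,0],[0,0,0,0],[0,0,0,0],[0,0,0,0]]]'|head -2; done
python3 -m inch '[[[8,0,-3,0],[25,0,-10,0],[50,0,-20,0],[75,0,-25,0],[95,0,-30,0],[108,0,-30,0],[112,0,-30,0],[112,0,-30,0]]]'|head -3
python3 - <<'E'
from h import *
# scanner yaw = tool heading(180 off) -2.4; lateral via yaw about grip; want scanner heading -28
h=np.radians(-28); s=np.array([np.cos(h),np.sin(h)]); g=np.array([.4362,-.3562])-.030*s
print(g); go([*g,.16],154.4); go([*g,.0598],154.4)
E
```

```text
time: 10.3
tool_pos: [0.4594, 0.0519, 0.1817]
time: 11.3
tool_pos: [0.4594, 0.0519, 0.1817]
time: 12.3
tool_pos: [0.4594, 0.0519, 0.1817]
time: 13.3
tool_pos: [0.3499, 0.0748, 0.2117]
tcp_rot: [0.103, 0.995, -0.0, 0.0]
[ 0.40971157 -0.34211585]
t 13.3 go [-143.9 -395.8   51.8] twist 13.8 cur head 168.2
t 13.3 go [-143.9 -395.9  152. ] twist 13.8 cur head 168.2
```

```bash
python3 -m inch '[[[-8,-20,0,0.5],[-25,-65,0,2],[-45,-115,0,4],[-65,-170,5,6],[-85,-225,10,8],[-100,-275,20,10],[-115,-315,30,12],[-125,-345,40,13.8]]]'|head -3
python3 -m inch '[[[-10,-25,5,0],[-16,-42,10,0],[-19,-51,12,0],[-19,-51,12,0],[-19,-51,12,0],[-19,-51,12,0]]]'|head -3
python3 chk.py; python3 - <<'E'
from h import *
h=np.radians(-28); s=np.array([np.cos(h),np.sin(h)]); g=np.array([.4362,-.3562])-.030*s
go([*g,.0598],154.4)
E
```

```text
time: 14.3
tool_pos: [0.4016, -0.291, 0.1708]
tcp_rot: [0.223, 0.975, 0.0, -0.0]
time: 15.05
tool_pos: [0.3968, -0.342, 0.16]
tcp_rot: [0.221, 0.975, -0.0, 0.0]
tool head -25.56322846152242 grip pt [ 0.39679896 -0.34200452  0.17870583]
top 50 a [0.0862 0.1214] lat [0.0125 0.0249 0.0296] ztop [-0.0094  0.0091  0.0103]
0.09 11 z 0.0057 lat 0.0278
0.1 12 z -0.0004 lat 0.0249
0.11 15 z -0.0131 lat 0.0222
0.12 11 z -0.0196 lat 0.0182
scene 751 a [0.0505 0.1263] lat [-0.031   0.0017  0.029 ] ztop [0.0003 0.0218 0.0242]
0.05 13 z -0.0005 lat 0.0014
0.06 23 z 0.0053 lat 0.0005
0.07 43 z 0.0148 lat 0.0014
0.08 86 z 0.02 lat -0.0002
0.09 142 z 0.0135 lat -0.0001
0.1 140 z 0.0024 lat -0.0014
0.11 131 z -0.0087 lat -0.0012
0.12 132 z -0.0206 lat -0.0027
0.13 31 z -0.0284 lat -0.003
t 15.15 go [-11.6   5.7 100.2] twist 0.0 cur head 154.4
```

```bash
python3 -m inch '[[[-6,3,5,0],[-12,6,20,0],[-12,6,40,0],[-12,6,60,0],[-12,6,75,0],[-12,6,85,0],[-12,6,92,0],[-12,6,94,0]]]'
python3 -m inch '[[[0,0,1,0],[0,0,2,0],[0,0,3,0],[0,0,4,0],[0,0,5,0],[0,0,5.5,0],[0,0,5.5,0],[0,0,5.5,0]]]'
```

```text
time: 16.15
tool_pos: [0.41, -0.3424, 0.0655]
tcp_rot: [0.222, 0.975, 0.0, -0.0]
contact_force: [0.1, -0.5, -1.4]
finger_gap: 0.341
gripper_force: 29.8
time: 17.15
tool_pos: [0.41, -0.3424, 0.0602]
tcp_rot: [0.222, 0.975, -0.0, 0.0]
contact_force: [0.8, -0.2, -2.2]
finger_gap: 0.334
gripper_force: 29.8
```

Not yet touching: the force still shows the scanner's full weight, about 2.2 N. Easing down further.

```bash
python3 -m inch '[[[0,0,0.3,0],[0,0,0.5,0],[0,0,0.7,0],[0,0,0.7,0]]]'|sed -n '2p;4p'
python3 -m inch '[[[0,0,0.3,0],[0,0,0.5,0],[0,0,0.5,0],[0,0,0.5,0]]]'|sed -n '2p;4p'
```

```text
tool_pos: [0.4099, -0.3425, 0.0597]
contact_force: [-1.7, -0.3, 1.8]
tool_pos: [0.4099, -0.3426, 0.0597]
contact_force: [-4.3, 1.5, 7.1]
```

Resting on the mat now (force is upward). Opening, then straight up.

```bash
python3 -m inch '[[[0,0,-0.3,0],[0,0,-0.3,0],[0,0,-0.3,0],[0,0,-0.3,0],[0,0,-0.3,0],[0,0,-0.3,0],[0,0,-0.3,0],[0,0,-0.3,0]]]' 85
python3 -m inch '[[[0,0,-5,0],[0,0,-20,0],[0,0,-45,0],[0,0,-75,0],[0,0,-105,0],[0,0,-135,0],[0,0,-160,0],[0,0,-160,0]]]'|head -2
python3 -m inch '[[[40,0,0,0],[90,20,0,0],[130,50,0,0],[140,100,0,0],[140,150,0,0],[140,200,0,0],[140,220,0,0],[140,220,0,0]]]'|head -2
python3 - <<'E'
from h import *
s=np.array([np.cos(np.radians(-28)),np.sin(np.radians(-28))]); t=np.array([-s[1],s[0]]); o=np.array([.4362,-.3562])
c=cam('top'); save(c,'pics/g.png',(290,180,430,320),4); v,u=np.mgrid[203:310,318:410].reshape(2,-1); p,r=bydepth(c,np.c_[u,v]); ok=(r>0)&(p[:,2]>.045)&(p[:,2]<.12); p=p[ok]
a=(p[:,:2]-o)@s; l=(p[:,:2]-o)@t; print('len',np.percentile(a,[.5,99.5]))
for k in np.arange(-.09,.1,.02):
    g=abs(a-k)<.01; print(k.round(2),'z',np.median(p[g,2]).round(3),'lat',np.percentile(l[g],[3,97]).mean().round(4))
E
```

```text
time: 19.15
tool_pos: [0.41, -0.3424, 0.0593]
tcp_rot: [0.222, 0.975, -0.0, 0.0]
contact_force: [-0.2, -0.8, -0.1]
finger_gap: 0.961
gripper_force: 0.0
time: 20.15
tool_pos: [0.411, -0.3436, 0.2225]
time: 21.15
tool_pos: [0.3786, -0.0822, 0.2185]
len [-0.09913341  0.09578103]
-0.09 z 0.089 lat -0.0017
-0.07 z 0.092 lat -0.0019
-0.05 z 0.091 lat -0.0013
-0.03 z 0.091 lat -0.0004
-0.01 z 0.092 lat 0.0002
0.01 z 0.089 lat 0.0004
0.03 z 0.087 lat 0.0011
0.05 z 0.096 lat 0.002
0.07 z 0.081 lat 0.0022
0.09 z 0.06 lat 0.0031
```

View pics/g.png

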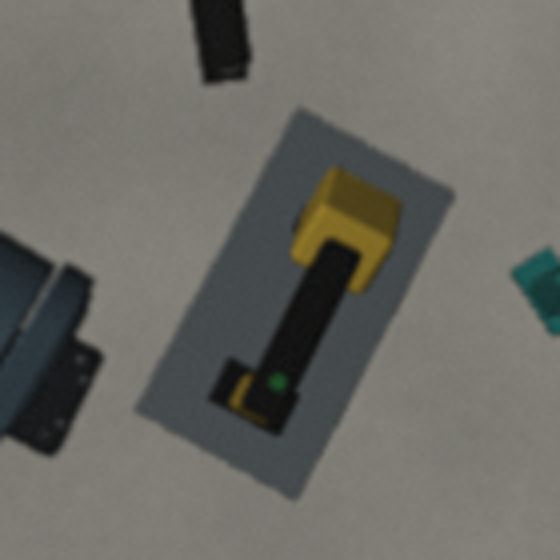

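The picture shows the scanner upright and centred on the mat (head at crop (348,225), tail at (262,400)). It is about 2 mm off the middle and 1.5° off the long side, with the gripper clear.

```bash
python3 -m inch '[[[0,0,0,0],[0,0,0,0],[0,0,0,0],[0,0,0,0]]]'|head -1; python3 -c "
from cell import env; print(env.sign_off())"
```

```text
time: 21.7
the job is handed in; nothing more can be done
None
```

I held the scanner on the brown label for over 3 s, at a planned 8 cm and square-on, then stood it back within about 2 mm and 1.5° of the mat's middle and let go; the job was handed in at about 22 s, with no verdict shown.

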